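# Pull a modem module and show its contacts to the inspection camera

### The job

Close the open fan duct of the black modem bank with the yellow dust cap, seated level on the collar, and let go of it; then draw the red-handled module straight up out of its bay and hold it up in front of the inspection camera's lens, tipped so that its brass contact edge points straight at the lens, centred and about 10 cm away from it. Finish while still holding the module there, clear of everything, and leave all other things, the grey-handled modules included, where they are.

Things in the scene. Friction and masses are not known exactly. Their poses are not given: they have to be found in the camera images.
- bank: Black modem bank, fixed on the table; 120 mm deep (x), 330 mm wide (y), bays' top 100 mm above the table. Origin: centre of its underside on the table; z up, its front faces -x. Three open-topped module bays in a row at y = -120, -45 and +30 mm, x = 0; each opening is 83 (x) by 25 mm (y), bay floor 30 mm above the table, so 70 mm deep. The fan section (y = +55 to +165 mm) has its top at 90 mm and carries the aluminium collar.
- collar (a point): Centre of the rim of the fan duct's round aluminium collar, 125 mm above the table (bank frame 0, 115, 125 mm). Collar outside diameter 74 mm, bore 66 mm, 35 mm tall; the nearest module handle axis is 85 mm away.
- dust_cap: Loose yellow dust cap, 60 g (varies), lying plug down on the table: round plug below (58 mm diameter, 8 mm deep, bevelled foot), flange 86 mm diameter and 5 mm thick above it, then an upright black round knob 20 mm diameter and 32 mm tall. Origin at the centre of the plug's underside, z up: flange 8 to 13 mm, knob 13 to 45 mm. Seated, the flange lies on the collar's rim and the origin is 8 mm below the rim.
- module_red: Black module with red handle, about 180 g (varies), in one of the three bays of the bank. Stands upright as drawn: origin at the centre of its lower edge, z up through the handle, x along its 80 mm width, y through its thickness. Brass contact edge 64 x 8 mm from z = 0 to 12 mm, body 80 x 22 mm from 12 to 100 mm, red handle 36 (x) by 12 mm (y) from 100 to 145 mm, pinched across its 12 mm (along y). Slides freely (1.5 mm play each side). Its origin starts on the bay floor.
- contacts (a point): Centre of the lower face of the red module's brass contact edge (the module's origin).
- grip (a point): Grip point of the red module's handle, on its z axis 124 mm above its origin.
- module_b: Same module with a grey handle, in one of the three bays of the bank. Stands upright as drawn: origin at the centre of its lower edge, z up through the handle, x along its 80 mm width, y through its thickness. Bystander.
- module_c: Same module with a grey handle, in one of the three bays of the bank. Stands upright as drawn: origin at the centre of its lower edge, z up through the handle, x along its 80 mm width, y through its thickness. Bystander.
- camera: Inspection camera's stand, fixed on the table behind the bank: steel foot 110 x 100 x 12 mm with an upright post. Origin at the centre of the foot's underside, x away from the robot when unturned, z up.
- camera_head: White camera head with a black lens barrel and aluminium ring (54 mm diameter), fixed on the stand. Origin at the centre of the lens's front, 140 mm above the table; its z axis is the line of sight, out of the lens, rising 45 degrees back towards the robot; y is level. A module whose z axis lies along this z axis, with its origin out in front of the lens, points its contact edge at the lens.
- dish: Small steel dish, 90 mm diameter, 30 mm high, on the table; origin at its underside centre. Bystander.
- phone: Phone lying flat, 150 x 72 x 9 mm, origin at its underside centre. Bystander.
- screwdriver: Screwdriver lying on the table, 190 mm long. Bystander.
- earbud_case: White earbud case 60 x 48 x 22 mm, origin at its underside centre. Bystander.
Mind the look-alikes: they are no part of the job. Of the things that look like the dust_cap, the middle-sized one is meant.

How it is judged:
By the outcome, as a careful person would: the job done as asked, in the order asked, and still so for the second after the job is handed in, while the arm keeps its last pose, push and grip.
It also fails if it takes over 51 s, if anything falls off the work surface, if the arm or the gripper's body presses on something with over 40 N, if the wrist force passes 120 N, or if a joint passes its speed limit or range.

### The arm

A 6-joint arm with a two-finger parallel gripper is mounted at the origin on the work surface. World frame = base frame: x ahead of the robot, y to its left, z up, the work surface at z = 0. Lengths are in m, angles in rad, forces in N, time in s.
With the tool pointing down it reaches from about 0.35 to 0.725 m from the base axis. Payload 4.3 kg.
Tool frame: the origin (TCP) lies on the centre line of the jaws, within the pads' length; the fingertips stand 11 mm ahead of it and the grasp point (between the pads) lies 8 mm behind it; z points along the fingers, y is the direction in which the jaws open and shut (so a half turn about z gives the same grasp; the last joint's range is limited). The gripper opens to 85 mm and grips with 20 to 120 N. Pads are 22 mm wide; open, the fingers measure 114 mm over their backs; the gripper's body (76 mm by 85 mm) begins 54 mm behind the grasp point. The pads swing forward as they close: fully open they stand 13 mm farther back than shut.
Start: joints at [1.192, 0.377, 0.081, 1.274, 0, 1.46], TCP at [0.153, 0.554, 0.242] pointing down, gripper open.
Joint ranges: [-2.72, 2.72], [-0.84, 1.66], [-1.02, 1.22], [-1.77, 2.12], [-1.37, 1.28], [-3.14, 3.14]. Speed limits (rad/s): [2.57, 2.57, 3.14, 3.14, 3.14, 3.14].

### API

Orientations are given as a unit quaternion [w, x, y, z].
In Python, from bench import readout, cams, order gives the robot as it stands. The module is installed in compiled form; this text tells all that it offers.
- The arm moves only by the tool send_rows, never from a script. Its argument "targets" is a list of rows, each a list of 3 entries, a list of its own where there are three numbers: the shift along the tool's x, y, z in mm, then the turn, a rotation vector about the tool's x, y, z in degrees, then the opening, from 0 (shut) to 1 (fully open). A call has 1 to 12 rows; each row is the pose to reach, as a shift and turn from the pose measured when the call began, along the tool's axes at that moment; what a row does not reach only later rows make up. A row lasts 1/10 s, in which the tool goes at most 50 mm and 8.59 degrees, less where a joint would pass 70% of its speed; a pose out of reach is approached as far as the arm can. A call with a gripper value outside its range is refused whole. The fingers move at their own pace and stop on an object; the grip force is fixed at half the most. Time passes only in rows, so rows that repeat a pose let the fingers close. It gives the time, the measured TCP pose, the force and the opening at its end, in the units of the state.
- readout.state(): the state, without advancing time (a new reading comes with each control period).
- cams.get_image(name): name is "scene" or "top"; returns a dict with "color" (480x640x3 uint8, red, green, blue), "range_z" (480x640 float32, m along the optical axis (not along the pixel's ray), 0 where there is no reading), "fovy" (degrees; the focal length in pixels is half the picture's height over the tangent of half this angle, whatever the lens; pixels are square), "cx", "cy" (the principal point, pixels), "k1" (the pictures are not rectified: a ray, as slopes to the right and down, at radius r is drawn at 1 + k1 r^2 times it, then the intrinsics apply), "origin" and "rotation" of the camera in the world. Camera axes: x right, y down, z forward; pixel columns grow to the right and rows downward; lengths in m; the calibration is good to about 2 mm. A picture is of the moment at which its call begins.
- order.job_done(): hands the job in, once; it reports no verdict.
The state is a dict: "t": time; "joint_positions": joint angles; "qd": joint speeds; "tau": joint torques, N m; "tcp_pos": TCP position; "tool_rot": TCP orientation; "contact_force": force on the tool from outside, world axes, zero at the start; "ft_torque": the same for the moment, N m; "gripper_width": opening from 0.0 (shut) to 1.0 (fully open).
Only numpy, scipy, OpenCV 4.12 (cv2) and the standard library are available. Lean on these libraries where they do the work, as an engineer would, in place of code of your own. Each camera call takes 0.05 s, during which the arm holds its last target. There are 200 camera calls.

## Working session

There is one attempt and no reset: what is moved stays moved. The work goes in short steps, Python scripts to look and compute and a tool call to move; the robot and the scene stay as the last step left them, time stands still between calls to the robot, and variables do not carry over. Pictures are saved under pics/ and viewed, about 8 in all and at most 12, crops included, and the job is handed in when it is done.

Besides the shell and the picture viewer there is one more tool, called after "Emit:" by a JSON object that holds its "op" and its "data". send_rows: Moves the arm, as the interface text tells. Its arguments: {"type":"object","properties":{"targets":{"type":"array"}},"required":["targets"]}

```bash
mkdir -p pics
cat > h.py <<'E'
import numpy as np, cv2
from bench import readout, cams, order
from scipy.spatial.transform import Rotation as R
def snap(n,save=None):
    d=cams.get_image(n)
    if save:
        cv2.imwrite(f'pics/{save}.png',cv2.cvtColor(d['color'],cv2.COLOR_RGB2BGR)); np.savez(f'{save}.npz',**d)
    return d
def cloud(d):
    h,w=d['range_z'].shape; f=h/2/np.tan(np.radians(float(d['fovy']))/2)
    K=np.array([[f,0,float(d['cx'])],[0,f,float(d['cy'])],[0,0,1]])
    u,v=np.meshgrid(np.arange(w),np.arange(h))
    p=np.stack([u,v],-1).reshape(-1,1,2).astype(float)
    n=cv2.undistortPoints(p,K,np.array([float(d['k1']),0,0,0]),).reshape(h,w,2)
    z=d['range_z'].astype(float)
    c=np.dstack([n[...,0]*z,n[...,1]*z,z])
    rot=np.array(d['rotation']); rot=rot if rot.shape==(3,3) else R.from_quat(rot,scalar_first=True).as_matrix()
    return c@rot.T+np.array(d['origin'])
def st():
    s=readout.state(); 
    return s
E
python3 - <<'E'
from h import *
for n in('scene','top'):
    d=snap(n,n+'0'); print(n,{k:d[k] for k in d if k not in('color','range_z')})
print(readout.state())
E
```

```text
scene {'fovy': 43.48471182555214, 'cx': 312.1629032211079, 'cy': 241.40213554843157, 'k1': -0.12835224114458144, 'origin': array([ 1.762722  , -0.06475221,  0.87495709]), 'rotation': array([-0.33820515,  0.62784263,  0.61011573, -0.34523863])}
top {'fovy': 55.41313092677181, 'cx': 317.90106310262183, 'cy': 250.77272758873193, 'k1': -0.030613296110759993, 'origin': array([ 0.40472333, -0.05757012,  1.08444979]), 'rotation': array([ 0.03787081, -0.69711863,  0.71362656, -0.05769359])}
{'t': 0.1, 'joint_positions': array([1.19171097e+00, 3.77987848e-01, 7.97984082e-02, 1.27440093e+00,
       2.73648347e-06, 1.46048415e+00]), 'qd': array([ 0.00082041, -0.00233821,  0.00189694, -0.00031627, -0.00023353,
       -0.00095779]), 'tau': array([ 9.15348901e-04, -4.64693928e+01,  2.70582747e+01,  1.20229050e-02,
       -1.22748456e-04,  9.02660048e-06]), 'tcp_pos': array([0.15248562, 0.55384113, 0.24147059]), 'tool_rot': array([-2.18643053e-04,  1.33982405e-01,  9.90983305e-01, -8.69966012e-04]), 'contact_force': array([-0.40178328, -0.65037486, -0.84064408]), 'ft_torque': array([ 0.03040356, -0.00644908,  0.03218112]), 'gripper_width': 0.9982889344563827}
```

View pics/scene0.png

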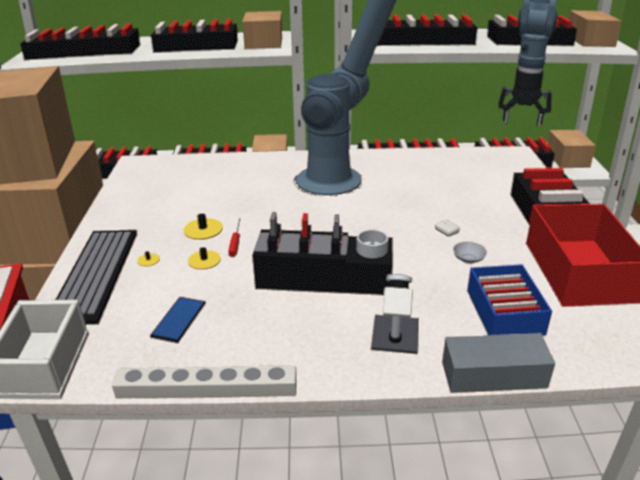

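View pics/top0.png

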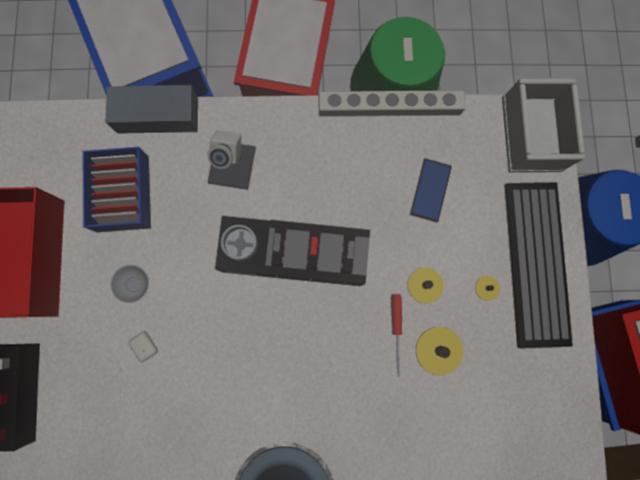

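The top view shows the bank at about (293,250) with the duct collar at (239,241). The red handle is at (314,246) in the middle bay, the middle-sized cap at (426,285), and the inspection lens at (220,156). Next I'll measure these from the point cloud.

Run:
```python
from h import *
ld=lambda n:dict(np.load(n+'.npz'))
for n in('top0','scene0'):
    d=ld(n);P=cloud(d);c=d['color'].astype(int)
    hsv=cv2.cvtColor(d['color'],cv2.COLOR_RGB2HSV)
    tb=P[(abs(P[...,2])<.02)&(P[...,0]>.2)&(P[...,0]<.7)&(abs(P[...,1])<.4)]
    print(n,'table z',np.median(tb[:,2]))
    y=((hsv[...,0]>20)&(hsv[...,0]<32)&(hsv[...,1]>120)&(hsv[...,2]>80)).astype(np.uint8)
    k,l,s,ce=cv2.connectedComponentsWithStats(y)
    for i in range(1,k):
        if s[i,4]>100:
            m=l==i; cnt=cv2.findContours(m.astype(np.uint8),cv2.RETR_EXTERNAL,cv2.CHAIN_APPROX_NONE)[0][0]
            q=P[m]; lo,hi=np.percentile(q,1,axis=0),np.percentile(q,99,axis=0)
            print('yellow',s[i],ce[i],'mid',((lo+hi)/2).round(4),'ext',(hi-lo).round(4),'medz',np.median(q[:,2]).round(4))
    r=((hsv[...,0]<8)|(hsv[...,0]>172))&(hsv[...,1]>120)&(hsv[...,2]>60)
    q=P[r&(P[...,2]>.09)&(P[...,0]>.35)&(P[...,0]<.65)&(abs(P[...,1])<.25)]
    print('red',len(q),np.percentile(q,[2,50,98],axis=0).round(4).tolist())
    t=q[q[:,2]>q[:,2].max()-.008]; print('redtop',len(t),t.mean(0).round(4),np.percentile(t,[2,98],axis=0).round(4).tolist())
    near=(P[...,0]>.3)&(P[...,0]<.75)&(P[...,1]>-.3)&(P[...,1]<.25)
    m=near&(P[...,2]>.117)&(P[...,2]<.132)&(P[...,1]>.05)&(P[...,0]<.6)
    q=P[m]; (cx,cy),rr=cv2.minEnclosingCircle(q[:,:2].astype(np.float32)); print('collar',len(q),cx,cy,rr,np.percentile(q,[1,50,99],axis=0).round(4).tolist())
    m=near&(P[...,2]>.083)&(P[...,2]<.107)
    q=P[m&(P[...,0]<.6)]; print('bank rect',len(q),cv2.minAreaRect((q[:,:2]*1000).astype(np.float32)))
    m=near&(P[...,2]>.165)&(P[...,2]<.18)
    q=P[m&(P[...,0]<.6)]; print('handles',len(q))
    kk,ll=cv2.connectedComponents((m&(P[...,0]<.6)).astype(np.uint8))
    for i in range(1,kk):
        q=P[ll==i]
        if len(q)>10: print('  h',len(q),cv2.minAreaRect((q[:,:2]*1000).astype(np.float32)),q.mean(0).round(4))
    m=near&(P[...,2]>.008)&(P[...,2]<.018)&(P[...,0]>.55)&(P[...,1]>-.05)
    q=P[m]; 
    if len(q): print('foot',len(q),cv2.minAreaRect((q[:,:2]*1000).astype(np.float32)))
    m=near&(P[...,2]>.09)&(P[...,0]>.56)
    q=P[m]; print('head',len(q),np.percentile(q,[1,50,99],axis=0).round(4).tolist())
    if n=='top0': xs=(slice(110,200),slice(190,270))
    else: xs=(slice(260,360),slice(350,430))
    cv2.imwrite(f'pics/{n}_c.png',cv2.resize(cv2.cvtColor(d['color'][xs],cv2.COLOR_RGB2BGR),None,fx=6,fy=6,interpolation=cv2.INTER_CUBIC))
```

```text
top0 table z 0.00017196358683113644
yellow [409 268  34  35 839] [424.94278903 285.05840286] mid [ 0.4633 -0.3407  0.0132] ext [0.0758 0.0768 0.0096] medz 0.0131
yellow [476 277  23  23 389] [486.94858612 288.03084833] mid [ 0.4525 -0.4901  0.0191] ext [0.0524 0.0536 0.0286] medz 0.0093
yellow [ 417  328   45   47 1532] [438.70430809 350.52937337] mid [ 0.3114 -0.3634  0.0182] ext [0.1015 0.1014 0.0117] medz 0.0167
red 156 [[0.4047, -0.0847, 0.1277], [0.5331, -0.0735, 0.1756], [0.5566, -0.0576, 1.0844]]
redtop 40 [ 0.4047 -0.0576  1.0844] [[0.4047, -0.0576, 1.0844], [0.4047, -0.0576, 1.0844]]
collar 205 0.5594374537467957 0.0828741192817688 0.03698199242353439 [[0.5233, 0.0507, 0.1173], [0.5583, 0.0886, 0.124], [0.5944, 0.1167, 0.1284]]
bank rect 6136 ((545.0308227539062, -31.593475341796875), (328.81219482421875, 120.28827667236328), 83.00603485107422)
handles 337
  h 117 ((548.7550048828125, -1.114090919494629), (11.983733177185059, 36.119972229003906), 83.37519836425781) [ 0.5487 -0.0013  0.1747]
  h 107 ((539.3071899414062, -75.13111114501953), (12.134617805480957, 35.01147460937
[... 1166 characters left out ...]
88, -33.45855712890625), (330.7087707519531, 130.05764770507812), 83.68550109863281)
handles 183
  h 62 ((533.9423828125, -150.34939575195312), (12.726387977600098, 36.57701110839844), 84.14329528808594) [ 0.5361 -0.1503  0.1732]
  h 61 ((545.050537109375, -76.33831787109375), (11.727173805236816, 45.54414367675781), 83.97248840332031) [ 0.5462 -0.0764  0.1733]
  h 60 ((551.0684814453125, -1.9614243507385254), (11.661296844482422, 41.889862060546875), 86.9020767211914) [ 0.5544 -0.002   0.1732]
foot 570 ((664.6561889648438, 71.3069839477539), (254.91445922851562, 110.40055084228516), 40.14896774291992)
head 2243 [[0.5609, -0.1955, 0.0902], [0.5861, -0.0205, 0.1008], [0.6283, 0.1208, 0.1686]]
```

View pics/top0_c.png

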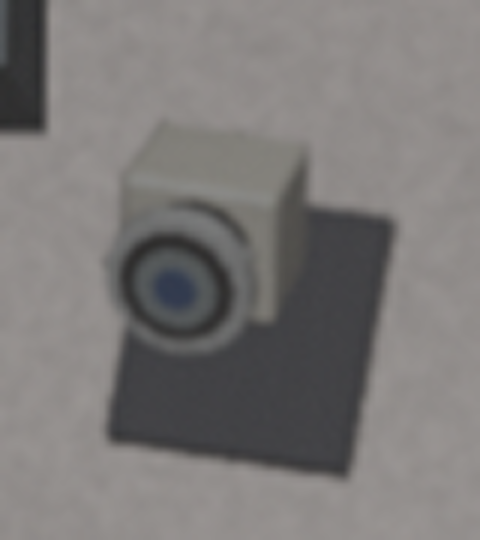

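The crop shows the lens centre at about (219.7,157.5) in the full picture. The foot's corners are near (208,183), (248,189) and (255,147). Next: circle and plane fits for the lens, foot and cap.

Run:
```python
from h import *
d=dict(np.load('top0.npz'));P=cloud(d);c=d['color']
hsv=cv2.cvtColor(c,cv2.COLOR_RGB2HSV)
# foot corners by pixels -> intersect z=.012
f=240/np.tan(np.radians(float(d['fovy']))/2);K=np.array([[f,0,float(d['cx'])],[0,f,float(d['cy'])],[0,0,1]])
Rm=R.from_quat(d['rotation'],scalar_first=True).as_matrix()
def px(u,v,z):
    n=cv2.undistortPoints(np.array([[[u,v]]],float),K,np.array([float(d['k1']),0,0,0])).ravel()
    r=Rm@np.array([*n,1]); o=d['origin']; return o+r*(z-o[2])/r[2]
for n,(u,v) in dict(BL=(110,437),BR=(347,475),TR=(392,220)).items(): print(n,px(u/6-.4+190,v/6-.4+110,.012).round(4))
print('lens ray@.14',px(178/6+190-.4,285/6+110-.4,.14).round(4))
sub=P[125:180,200:250]
# height map near the lens
np.set_printoptions(linewidth=220)
print((P[140:174:2,204:244:2,2]*1000).round().astype(int))
# lens front plane: pixels within ellipse ring
u,v=np.meshgrid(np.arange(640),np.arange(480))
ring=(np.hypot(u-219.5,v-157.2)<10.5)
q=P[ring]
for _ in range(5):
    m=q.mean(0); n=np.linalg.svd(q-m)[2][2]; n*=np.sign(n[2]); e=(q-m)@n; q=q[abs(e)<max(.003,1.5*e.std())]
print('lens plane',len(q),n.round(3),m.round(4),e.std(),'yaw',np.degrees(np.arctan2(-n[1],-n[0])),'el',np.degrees(np.arcsin(n[2])))
# white head faces
w=(v>128)&(v<165)&(u>208)&(u<244)&(P[...,2]>.06)&(np.hypot(u-219.5,v-157.2)>13)
q=P[w];print('head pts',len(q),np.percentile(q,[2,50,98],axis=0).round(3).tolist())
from scipy.optimize import least_squares
for nm,z in(('mid',.013),):
    y=((hsv[...,0]>18)&(hsv[...,0]<34)&(hsv[...,1]>90)&(hsv[...,2]>60)).astype(np.uint8)[255:315,400:450]
    y=cv2.morphologyEx(y,cv2.MORPH_CLOSE,np.ones((9,9)))
    cn=max(cv2.findContours(y,cv2.RETR_EXTERNAL,cv2.CHAIN_APPROX_NONE)[0],key=len)[:,0]
    w=np.array([px(a+400,b+255,z) for a,b in cn]); 
    s=least_squares(lambda p:np.hypot(*(w[:,:2]-p[:2]).T)-p[2],[.46,-.34,.04],loss='soft_l1',f_scale=.001); print('cap',s.x)
k=(P[...,2]>.035)&(P[...,2]<.05)&(abs(P[...,0]-.463)<.04)&(abs(P[...,1]+.34)<.04)
print('knob',k.sum(),P[k].mean(0),np.ptp(P[k],axis=0))
```

```text
BL [0.7222 0.1712 0.012 ]
BR [0.7046 0.0763 0.012 ]
TR [0.8111 0.0577 0.012 ]
lens ray@.14 [0.7398 0.1203 0.14  ]
[[   2    2   -2  132  137  134  132  137  136  135  135  132  130  131  129  127  127  123  105   -1]
 [   3    1    2  129  136  133  132  136  135  134  133  134  134  132  134 1084  130  120   98   -1]
 [   2    0    0  124  132  132  130  136  136  136  131  133  135  134  136  135  130  115   97   13]
 [  -3   -1   -2 1084  128  154  157  155  155  155  153  139  129  132  131  133  131  112   92   12]
 [   0    2    0  144  154  155  153  154  152  153  156  151  149  128  130  129  127  110   87   11]
 [   2    5    2  149  150  149  152  152  151  154  148  151  152  131  124  125  124  102   83   12]
 [   0   -1  146  143  149  151  148  149  150  154  150  146  151  150  123  122  116   99   80   11]
 [  -1    1  143  144  148  146  146  147  147  148  149  149  145  151  139  117  113   98   73   14]
 [   0   -2  142  138  144  148  147  145  145  146  147  144  146  146  141  113  109   90   16   13]
 [   1   -2  135  137  137  141  142  141  142  143  143  1
[... 393 characters left out ...]
1  125  125  127  124   13   12   13   16   11    8    8   10]
 [   1    1   -1   16   15   15   15   10   13   15   15   15   13   13   15   13   12   10    8   13]
 [  -2   -2    1   11   12   10   16    9   13   15   13   11    9   12   13    9   13   14   10   13]
 [   0   -4    1   15   13   14   12   14   13   12   11   10   13   13   13   13   12   12    8   11]]
lens plane 161 [0.4   0.864 0.304] [0.7377 0.1185 0.1455] 0.005314537393455589 yaw -114.8513835785755 el 17.709239525206513
head pts 549 [[0.742, 0.08, 0.086], [0.779, 0.099, 0.123], [0.812, 0.14, 0.139]]
cap [ 0.46338441 -0.34083184  0.0408358 ]
knob 66 [ 0.46392805 -0.33943231  0.04435362] [0.01888037 0.01821663 0.01306511]
```

Fits from the images:

| Item | Result |
|---|---|
| Bank yaw | about -7.2° |
| Collar | (0.5594, 0.0829) |
| Cap | (0.4635, -0.3403) |
| Stand yaw | about -10.2° |
| Lens | (0.7395, 0.120, 0.14) |

Next I'll plan the move to the cap.

```bash
cat >> h.py <<'E'
def down(az=82.8):
    a=np.radians(az); y=np.array([np.cos(a),np.sin(a),0]); z=np.array([0,0,-1.]); return np.stack([np.cross(y,z),y,z],1)
def tilt(yaw=-10.2,el=45):
    a=np.radians(yaw); e=np.radians(el); c=np.array([-np.cos(a)*np.cos(e),-np.sin(a)*np.cos(e),np.sin(e)])
    z=-c; y=np.array([-np.sin(a),np.cos(a),0]); return np.stack([np.cross(y,z),y,z],1)
def plan(*wps):
    s=readout.state(); p0=s['tcp_pos']; R0=R.from_quat(s['tool_rot'],scalar_first=True)
    print('t',round(s['t'],2),'tcp',p0.round(4),'F',s['contact_force'].round(1),'grip',round(s['gripper_width'],3),'j',s['joint_positions'].round(2))
    for p,D in wps:
        print(np.array(p).round(4),'->',(R0.inv().apply(np.array(p)-p0)*1000).round(1),np.degrees((R0.inv()*R.from_matrix(D)).as_rotvec()).round(1))
E
python3 - <<'E'
from h import *
D=down()
plan(((.36,.25,.25),D),((.46,-.2,.2),D),((.4636,-.3402,.12),D),((.4636,-.3402,.027),D))
E
```

```text
t 0.1 tcp [0.1525 0.5538 0.2415] F [-0.4 -0.7 -0.8] grip 0.998 j [1.19 0.38 0.08 1.27 0.   1.46]
[0.36 0.25 0.25] -> [-280.7 -237.8   -8.2] [-0.1 -0.  -8.2]
[ 0.46 -0.2   0.2 ] -> [-496.7 -645.    42.5] [-0.1 -0.  -8.2]
[ 0.4636 -0.3402  0.12  ] -> [-537.4 -779.1  122.8] [-0.1 -0.  -8.2]
[ 0.4636 -0.3402  0.027 ] -> [-537.4 -778.9  215.8] [-0.1 -0.  -8.2]
```

Emit:
{"op": "send_rows", "data": {"targets": [[[-140,-119,-4],[0,0,-8],0.5],[[-281,-238,-8],[0,0,-8],0.5],[[-281,-238,-8],[0,0,-8],0.5],[[-281,-238,-8],[0,0,-8],0.5],[[-281,-238,-8],[0,0,-8],0.5],[[-281,-238,-8],[0,0,-8],0.5],[[-281,-238,-8],[0,0,-8],0.5],[[-380,-420,15],[0,0,-8],0.5],[[-420,-500,25],[0,0,-8],0.5],[[-497,-645,42],[0,0,-8],0.5],[[-497,-645,42],[0,0,-8],0.5],[[-497,-645,42],[0,0,-8],0.5]]}}

```text
t: 1.3
tcp_pos: [0.4078, 0.0215, 0.2237]
tool_rot: [-0.0, 0.065, 0.998, -0.001]
contact_force: [1.5, -0.6, -0.4]
gripper_width: 0.507
```

Run:
```python
from h import *
D=down()
plan(((.4636,-.3402,.12),D),((.4636,-.3402,.027),D))
```

```text
t 1.3 tcp [0.4078 0.0215 0.2237] F [ 1.5 -0.6 -0.4] grip 0.507 j [-0.1   0.05 -0.38  1.14 -0.    0.03]
[ 0.4636 -0.3402  0.12  ] -> [-102.  -351.3  104.2] [-0.1 -0.  -0.2]
[ 0.4636 -0.3402  0.027 ] -> [-102.  -351.2  197.2] [-0.1 -0.  -0.2]
```

Emit:
{"op": "send_rows", "data": {"targets": [[[-12,-42,3],[0,0,0],0.5],[[-25,-85,8],[0,0,0],0.5],[[-50,-170,20],[0,0,0],0.5],[[-80,-270,40],[0,0,0],0.5],[[-80,-270,40],[0,0,0],0.5],[[-102,-351,80],[0,0,0],0.5],[[-102,-351,104],[0,0,0],0.5],[[-102,-351,104],[0,0,0],0.5],[[-102,-351,104],[0,0,0],0.5],[[-102,-351,104],[0,0,0],0.5],[[-102,-351,104],[0,0,0],0.5]]}}

```text
t: 2.4
tcp_pos: [0.4637, -0.3389, 0.1208]
tool_rot: [-0.0, 0.064, 0.998, -0.001]
contact_force: [-0.8, 0.5, 0.4]
gripper_width: 0.501
```

Run:
```python
from h import *
D=down()
plan(((.4636,-.3402,.027),D))
d=snap('scene','s1'); xs=(slice(200,290),slice(150,270))
cv2.imwrite('pics/s1c.png',cv2.resize(cv2.cvtColor(d['color'][xs],cv2.COLOR_RGB2BGR),None,fx=6,fy=6,interpolation=cv2.INTER_CUBIC))
```

```text
t 2.4 tcp [ 0.4637 -0.3389  0.1208] F [-0.8  0.5  0.4] grip 0.501 j [-0.74  0.44 -0.15  0.98 -0.   -0.61]
[ 0.4636 -0.3402  0.027 ] -> [-0.1 -1.2 93.8] [-0.1 -0.  -0.2]
```

View pics/s1c.png

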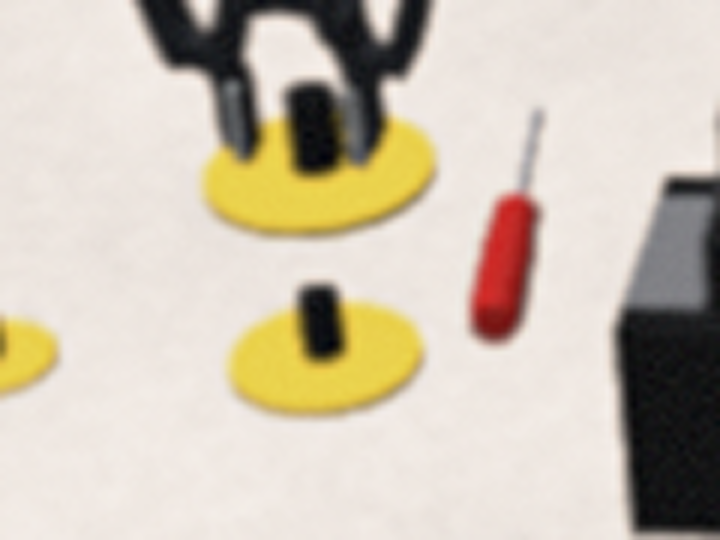

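The middle cap's knob is at about (322,325) in the crop, and the fingers sit above it along the same vertical. The screwdriver is clear. I'll go down and grip.

Emit:
{"op": "send_rows", "data": {"targets": [[[0,-1,40],[0,0,0],0.5],[[0,-1,75],[0,0,0],0.5],[[0,-1,94],[0,0,0],0.5],[[0,-1,94],[0,0,0],0.5],[[0,-1,94],[0,0,0],0.5],[[0,-1,94],[0,0,0],0.1],[[0,-1,94],[0,0,0],0.0],[[0,-1,94],[0,0,0],0.0],[[0,-1,94],[0,0,0],0.0],[[0,-1,94],[0,0,0],0.0],[[0,-1,94],[0,0,0],0.0]]}}

```text
t: 3.55
tcp_pos: [0.4654, -0.3411, 0.0297]
tool_rot: [0.002, 0.064, 0.998, -0.002]
contact_force: [-1.2, 0.9, 6.4]
gripper_width: 0.217
```

Run:
```python
from h import *
D=down()
plan(((.4636,-.3402,.24),D))
```

```text
t 3.55 tcp [ 0.4654 -0.3411  0.0297] F [-1.2  0.9  6.4] grip 0.217 j [-0.74  0.53 -0.27  0.77 -0.   -0.61]
[ 0.4636 -0.3402  0.24  ] -> [ 1.100e+00 -1.000e-01 -2.103e+02] [-0.2  0.2 -0.1]
```

Emit:
{"op": "send_rows", "data": {"targets": [[[0,0,-20],[0,0,0],0.0],[[0,0,-60],[0,0,0],0.0],[[0,0,-110],[0,0,0],0.0],[[0,0,-160],[0,0,0],0.0],[[0,0,-210],[0,0,0],0.0],[[0,0,-210],[0,0,0],0.0],[[0,0,-210],[0,0,0],0.0]]}}

```text
t: 4.25
tcp_pos: [0.4657, -0.3411, 0.242]
tool_rot: [0.004, 0.064, 0.998, -0.004]
contact_force: [0.0, -0.7, -1.1]
gripper_width: 0.215
```

Run:
```python
from h import *
D=down()
plan(((.42,-.1,.245),D),((.44,.06,.245),D),((.5594,.0829,.22),D))
```

```text
t 4.25 tcp [ 0.4657 -0.3411  0.242 ] F [ 0.  -0.7 -1.1] grip 0.215 j [-0.74  0.37  0.07  1.26 -0.   -0.61]
[ 0.42  -0.1    0.245] -> [ 76.  233.3  -5.2] [-0.4  0.5 -0.1]
[0.44  0.06  0.245] -> [ 76.5 394.6  -6.3] [-0.4  0.5 -0.1]
[0.5594 0.0829 0.22  ] -> [-38.8 432.7  19.4] [-0.4  0.5 -0.1]
```

Emit:
{"op": "send_rows", "data": {"targets": [[[10,25,-5],[0,0,0],0.0],[[20,65,-5],[0,0,0],0.0],[[35,110,-5],[0,0,0],0.0],[[50,155,-5],[0,0,0],0.0],[[62,200,-5],[0,0,0],0.0],[[70,245,-5],[0,0,0],0.0],[[74,290,-5],[0,0,0],0.0],[[70,335,-5],[0,0,0],0.0],[[50,375,-5],[0,0,0],0.0],[[20,410,-5],[0,0,0],0.0],[[-10,425,5],[0,0,0],0.0],[[-37,432,15],[0,0,0],0.0]]}}

```text
t: 5.45
tcp_pos: [0.5577, 0.0846, 0.2221]
tool_rot: [0.003, 0.062, 0.998, -0.004]
contact_force: [0.2, -0.3, -0.9]
gripper_width: 0.214
```

Emit:
{"op": "send_rows", "data": {"targets": [[[0,0,0],[0,0,0],0.0],[[0,0,0],[0,0,0],0.0]]}}

```text
t: 5.65
tcp_pos: [0.556, 0.0847, 0.2193]
tool_rot: [-0.0, 0.062, 0.998, -0.004]
contact_force: [-0.3, 0.9, -0.9]
gripper_width: 0.213
```

Run:
```python
from h import *
D=down()
plan(((.5594,.0829,.175),D))
d=snap('scene','s2');t=snap('top','t2')
from scipy.optimize import least_squares
for n,d in(('s',d),('t',t)):
    P=cloud(d);hsv=cv2.cvtColor(d['color'],cv2.COLOR_RGB2HSV)
    y=(hsv[...,0]>18)&(hsv[...,0]<34)&(hsv[...,1]>90)&(hsv[...,2]>60)&(P[...,2]>.1)&(P[...,2]<.4)
    q=P[y]; print(n,len(q),np.percentile(q,[2,50,98],axis=0).round(4).tolist())
    q=q[abs(q[:,2]-np.median(q[:,2]))<.01]
    m=np.median(q,0); A=np.c_[q[:,:2]-m[:2],np.ones(len(q))]; co=np.linalg.lstsq(A,q[:,2],rcond=None)[0]; print('slope',co, 'enclose',cv2.minEnclosingCircle(q[:,:2].astype(np.float32)))
a=d['color']; 
A=cv2.resize(s:=np.load('s2.npz')['color'][140:300,290:430],None,fx=3,fy=3,interpolation=cv2.INTER_CUBIC)
B=cv2.resize(t['color'][170:330,160:290],None,fx=3,fy=3,interpolation=cv2.INTER_CUBIC)
cv2.imwrite('pics/c2.png',cv2.cvtColor(np.hstack([A,B]),cv2.COLOR_RGB2BGR)[:, :800])
```

```text
t 5.65 tcp [0.556  0.0847 0.2193] F [-0.3  0.9 -0.9] grip 0.213 j [ 0.04  0.36 -0.    1.21 -0.01  0.17]
[0.5594 0.0829 0.175 ] -> [-3.6 -1.  44.3] [-0.4 -0.   0.1]
s 784 [[-1.6076, -1.4046, 0.1553], [0.5391, 0.0764, 0.2032], [0.5948, 1.5463, 0.3384]]
slope [-0.00042116 -0.00082934  0.20268195] enclose ((-1.088792085647583, 0.09338343888521194), 1.6922181844711304)
t 593 [[0.5141, 0.0459, 0.2002], [0.533, 0.0789, 0.2037], [0.5866, 0.1179, 0.3419]]
slope [-0.00635556  0.00299342  0.20364688] enclose ((0.5541337728500366, 0.08445440232753754), 0.04218875244259834)
```

View pics/c2.png

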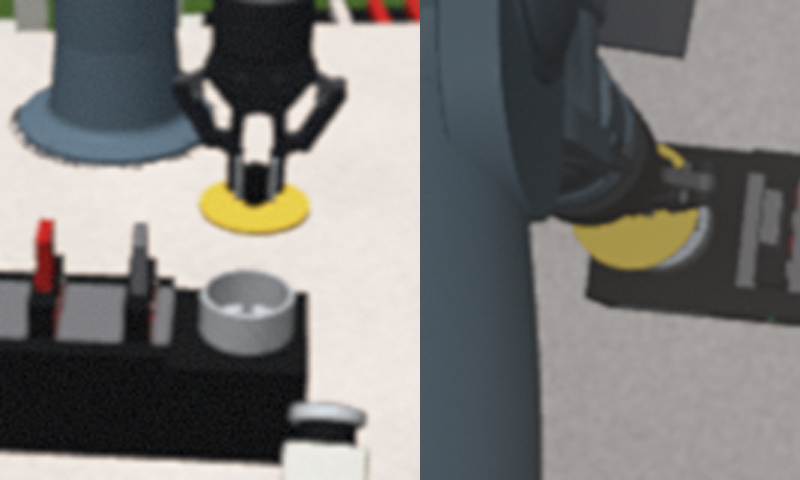

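The cap hangs level above the collar in the scene view: flange at (255,205), collar at (246,310). In the top view the flange centre sits about 2 mm to -x of the TCP, which matches the grasp. I'll align with that offset, descend to just above the rim and measure again.

Emit:
{"op": "send_rows", "data": {"targets": [[[-5.5,-1.0,10],[-0.4,0,0],0.0],[[-5.5,-1.0,30],[-0.4,0,0],0.0],[[-5.5,-1.0,44],[-0.4,0,0],0.0],[[-5.5,-1.0,44],[-0.4,0,0],0.0],[[-5.5,-1.0,44],[-0.4,0,0],0.0]]}}

```text
t: 6.25
tcp_pos: [0.5609, 0.0819, 0.1772]
tool_rot: [0.001, 0.063, 0.998, -0.0]
contact_force: [0.3, -0.2, -0.9]
gripper_width: 0.207
```

Run:
```python
from h import *
from scipy.optimize import least_squares
D=down()
plan(((.5614,.0829,.1467),D))
d0=dict(np.load('scene0.npz'))
def rimfit(d,mask,z,g,r):
    # silhouette outer points of mask at height z -> robust circle from convex hull
    f=240/np.tan(np.radians(float(d['fovy']))/2);K=np.array([[f,0,float(d['cx'])],[0,f,float(d['cy'])],[0,0,1]])
    Rm=R.from_quat(d['rotation'],scalar_first=True).as_matrix()
    cn=max(cv2.findContours(mask.astype(np.uint8),cv2.RETR_EXTERNAL,cv2.CHAIN_APPROX_NONE)[0],key=len).astype(float)
    n=cv2.undistortPoints(cn,K,np.array([float(d['k1']),0,0,0])).reshape(-1,2)
    rr=np.c_[n,np.ones(len(n))]@Rm.T; w=d['origin']+rr*((z-d['origin'][2])/rr[:,2])[:,None]
    s=least_squares(lambda p:np.hypot(*(w[:,:2]-p[:2]).T)-r,g,loss='soft_l1',f_scale=.001); return s.x.round(4)
for n in('scene','top'):
    d=snap(n,n+'3');P=cloud(d);hsv=cv2.cvtColor(d['color'],cv2.COLOR_RGB2HSV)
    s=readout.state(); z=s['tcp_pos'][2]-.0167
    y=(hsv[...,0]>18)&(hsv[...,0]<34)&(hsv[...,1]>90)&(hsv[...,2]>60)&(abs(P[...,2]-z)<.012)&(abs(P[...,0]-.56)<.06)&(abs(P[...,1]-.083)<.06)
    q=P[y]; print(n,'medz',np.median(q[:,2]),z,'enclosing',cv2.minEnclosingCircle(q[:,:2].astype(np.float32)))
    if n=='scene': print('fit',rimfit(d,y,z,[.56,.083],.043))
    e=P[(P[...,2]>.119)&(P[...,2]<.131)&(abs(P[...,0]-.56)<.045)&(abs(P[...,1]-.083)<.045)&(hsv[...,1]<60)] if 0 else None
```

```text
t 6.25 tcp [0.5609 0.0819 0.1772] F [ 0.3 -0.2 -0.9] grip 0.207 j [ 0.03  0.38 -0.08  1.11 -0.    0.16]
[0.5614 0.0829 0.1467] -> [-0.3  1.1 30.5] [-0.   0.1  0. ]
scene medz 0.16023034472936692 0.16119014179608165 enclosing ((0.5613803267478943, 0.0818917527794838), 0.04453042894601822)
fit [0.5659 0.0808]
top medz 0.1611155738920811 0.16151354137442184 enclosing ((0.560004711151123, 0.08232434839010239), 0.04196926951408386)
```

Both cameras put the cap within about 2 mm of the collar centre, and there are 4 mm of play. I'll lower it.

Emit:
{"op": "send_rows", "data": {"targets": [[[0.5,0,12],[0,0,0],0.0],[[0.5,0,20],[0,0,0],0.0],[[0.5,0,25],[0,0,0],0.0],[[0.5,0,28],[0,0,0],0.0],[[0.5,0,30],[0,0,0],0.0],[[0.5,0,30],[0,0,0],0.0]]}}

```text
t: 6.95
tcp_pos: [0.5614, 0.0821, 0.1479]
tool_rot: [0.002, 0.063, 0.998, -0.0]
contact_force: [1.0, 0.0, -0.7]
gripper_width: 0.21
```

Emit:
{"op": "send_rows", "data": {"targets": [[[0,0,1],[0,0,0],0.0],[[0,0,2],[0,0,0],0.0],[[0,0,2.5],[0,0,0],0.0],[[0,0,2.5],[0,0,0],0.0]]}}

```text
t: 7.35
tcp_pos: [0.5618, 0.0822, 0.1467]
tool_rot: [0.003, 0.062, 0.998, -0.0]
contact_force: [-1.7, 0.4, 5.8]
gripper_width: 0.212
```

Contact came at 0.1467, exactly the predicted seating height. I'll release and retreat straight up.

Emit:
{"op": "send_rows", "data": {"targets": [[[0,0,0],[0,0,0],0.3],[[0,0,0],[0,0,0],0.5],[[0,0,0],[0,0,0],0.5],[[0,0,-20],[0,0,0],0.5],[[0,0,-60],[0,0,0],0.5],[[0,0,-100],[0,0,0],0.5],[[0,0,-100],[0,0,0],0.5]]}}

```text
t: 8.05
tcp_pos: [0.5645, 0.0824, 0.2527]
tool_rot: [0.008, 0.062, 0.998, 0.0]
contact_force: [0.7, 0.4, 0.1]
gripper_width: 0.498
```

Run:
```python
from h import *
# red grip: average of the handle line
D=down()
G=np.array([.5393,-.0755])
plan(((*G,.25),D),((*G,.147),D))
for n in('scene','top'):
    d=snap(n,n+'4');P=cloud(d);hsv=cv2.cvtColor(d['color'],cv2.COLOR_RGB2HSV)
    y=(hsv[...,0]>18)&(hsv[...,0]<34)&(hsv[...,1]>90)&(hsv[...,2]>60)&(abs(P[...,2]-.13)<.02)&(abs(P[...,0]-.56)<.06)&(abs(P[...,1]-.083)<.06)
    q=P[y];m=q.mean(0);co=np.linalg.lstsq(np.c_[q[:,:2]-m[:2],np.ones(len(q))],q[:,2],rcond=None)[0]
    print(n,len(q),'slope deg',np.degrees(co[:2]).round(2),'medz',np.median(q[:,2]).round(4),'enc',cv2.minEnclosingCircle(q[:,:2].astype(np.float32)))
A=np.load('scene4.npz')['color'][140:300,240:420]
cv2.imwrite('pics/c4.png',cv2.cvtColor(cv2.resize(A,None,fx=4,fy=3.7,interpolation=cv2.INTER_CUBIC),cv2.COLOR_RGB2BGR))
```

```text
t 8.05 tcp [0.5645 0.0824 0.2527] F [0.7 0.4 0.1] grip 0.498 j [ 0.03  0.35  0.07  1.27 -0.    0.16]
[ 0.5393 -0.0755  0.25  ] -> [   5.3 -159.8    2.4] [0.1 0.9 0. ]
[ 0.5393 -0.0755  0.147 ] -> [   6.9 -160.   105.3] [0.1 0.9 0. ]
scene 527 slope deg [-0.84  0.26] medz 0.13 enc ((0.562160074710846, 0.08257731050252914), 0.0456894189119339)
top 762 slope deg [0.33 0.02] medz 0.1301 enc ((0.5599530339241028, 0.08303215354681015), 0.041977882385253906)
```

View pics/c4.png

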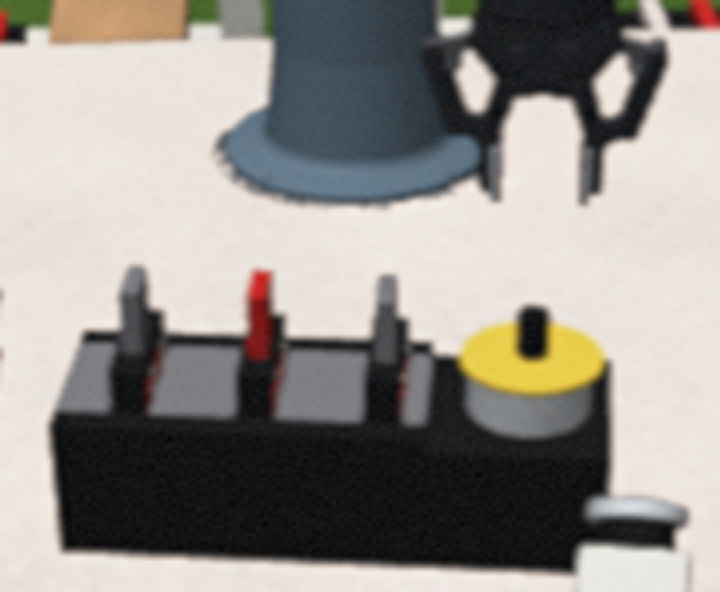

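The cap is seated level: flange at about (532,357) in the crop, measured top height 0.130 as expected. Next is the red handle, at (260,315) in the crop.

Emit:
{"op": "send_rows", "data": {"targets": [[[1,-40,0],[0,0.9,0],0.5],[[3,-85,0],[0,0.9,0],0.5],[[4,-130,1],[0,0.9,0],0.5],[[5,-160,2],[0,0.9,0],0.5],[[5,-160,2],[0,0.9,0],0.5],[[5,-160,2],[0,0.9,0],0.5]]}}

```text
t: 8.75
tcp_pos: [0.5364, -0.0759, 0.244]
tool_rot: [-0.005, 0.063, 0.998, 0.001]
contact_force: [0.7, -0.2, -0.4]
gripper_width: 0.506
```

Run:
```python
from h import *
D=down()
plan(((.5395,-.0755,.15),D))
```

```text
t 8.75 tcp [ 0.5364 -0.0759  0.244 ] F [ 0.7 -0.2 -0.4] grip 0.506 j [-0.26  0.32 -0.    1.26 -0.   -0.13]
[ 0.5395 -0.0755  0.15  ] -> [-4.   0.7 94. ] [ 0.1 -0.6 -0.1]
```

Emit:
{"op": "send_rows", "data": {"targets": [[[-3,0.5,30],[0,-0.5,0],0.5],[[-3.5,0.5,65],[0,-0.5,0],0.5],[[-4,0.5,90],[0,-0.5,0],0.5],[[-4,0.5,94],[0,-0.5,0],0.5],[[-4,0.5,94],[0,-0.5,0],0.5],[[-4,0.5,94],[0,-0.5,0],0.5]]}}

```text
t: 9.35
tcp_pos: [0.5404, -0.0752, 0.1512]
tool_rot: [0.0, 0.063, 0.998, 0.001]
contact_force: [0.6, -0.8, -0.1]
gripper_width: 0.503
```

Run:
```python
from h import *
plan(((.5395,-.0755,.15),down()))
```

```text
t 9.35 tcp [ 0.5404 -0.0752  0.1512] F [ 0.6 -0.8 -0.1] grip 0.503 j [-0.26  0.36 -0.18  1.03  0.   -0.13]
[ 0.5395 -0.0755  0.15  ] -> [ 0.8 -0.4  1.2] [0.1 0.  0. ]
```

Emit:
{"op": "send_rows", "data": {"targets": [[[0,0,1],[0,0,0],0.2],[[0,0,1],[0,0,0],0.0],[[0,0,1],[0,0,0],0.0],[[0,0,1],[0,0,0],0.0],[[0,0,1],[0,0,0],0.0]]}}

```text
t: 9.85
tcp_pos: [0.5416, -0.0759, 0.1517]
tool_rot: [0.002, 0.063, 0.998, 0.0]
contact_force: [0.8, -1.0, 6.5]
gripper_width: 0.133
```

Emit:
{"op": "send_rows", "data": {"targets": [[[0,0,-5],[0,0,0],0.0],[[0,0,-15],[0,0,0],0.0],[[0,0,-30],[0,0,0],0.0],[[0,0,-45],[0,0,0],0.0],[[0,0,-60],[0,0,0],0.0]]}}

```text
t: 10.35
tcp_pos: [0.541, -0.0756, 0.2125]
tool_rot: [0.001, 0.063, 0.998, 0.0]
contact_force: [1.1, -0.6, -2.3]
gripper_width: 0.13
```

Run:
```python
from h import *
plan(((.5395,-.0755,.30),down()))
```

```text
t 10.35 tcp [ 0.541  -0.0756  0.2125] F [ 1.1 -0.6 -2.3] grip 0.13 j [-0.26  0.33 -0.07  1.17  0.   -0.13]
[ 0.5395 -0.0755  0.3   ] -> [  1.3   0.  -87.5] [ 0.1  0.1 -0. ]
```

The module is free to slide, with its weight showing in the force reading. I'll continue straight up.

Emit:
{"op": "send_rows", "data": {"targets": [[[0,0,-25],[0,0,0],0.0],[[0,0,-60],[0,0,0],0.0],[[0,0,-95],[0,0,0],0.0],[[0,0,-120],[0,0,0],0.0],[[0,0,-120],[0,0,0],0.0]]}}

```text
t: 10.85
tcp_pos: [0.5422, -0.076, 0.3367]
tool_rot: [0.005, 0.063, 0.998, -0.0]
contact_force: [-0.2, -0.9, -1.9]
gripper_width: 0.133
```

Run:
```python
from h import *
L=np.array([.7395,.120,.14]);T=tilt(); tgt=L-.2217*T[:,2]; print(tgt)
plan(((.541,-.0756,.335),tilt(-7.2,78)),((.55,-.04,.335),tilt(-8,60)),((.56,0.03,.33),T),((.575,.10,.315),T),(tgt,T))
```

```text
[0.58521201 0.14776079 0.29676557]
t 10.85 tcp [ 0.5422 -0.076   0.3367] F [-0.2 -0.9 -1.9] grip 0.133 j [-0.26  0.31  0.23  1.48  0.   -0.13]
[ 0.541  -0.0756  0.335 ] -> [1.2 0.2 1.7] [  0.  -11.5  -0. ]
[ 0.55  -0.04   0.335] -> [-3.2 36.7  1.8] [  0.2 -29.5   0.8]
[0.56 0.03 0.33] -> [ -4.3 107.4   6.8] [  1.2 -44.5   2.8]
[0.575 0.1   0.315] -> [-10.3 178.7  21.9] [  1.2 -44.5   2.8]
[0.5852 0.1478 0.2968] -> [-14.3 227.3  40.2] [  1.2 -44.5   2.8]
```

Emit:
{"op": "send_rows", "data": {"targets": [[[0,0,1],[0,-4,0],0.0],[[0,0,1],[0,-9,0],0.0],[[0,5,1],[0,-15,0.5],0.0],[[-1,15,1],[0,-21,1],0.0],[[-2,30,2],[0.5,-27,1.5],0.0],[[-3,50,3],[0.8,-33,2],0.0],[[-4,72,5],[1,-38,2.5],0.0],[[-5,95,7],[1.2,-42,2.8],0.0],[[-6,118,10],[1.2,-44.5,2.8],0.0],[[-8,140,14],[1.2,-44.5,2.8],0.0],[[-9,155,18],[1.2,-44.5,2.8],0.0],[[-9,160,20],[1.2,-44.5,2.8],0.0]]}}

```text
t: 12.05
tcp_pos: [0.5696, 0.083, 0.3136]
tool_rot: [0.379, 0.081, 0.921, -0.034]
contact_force: [0.4, 1.1, -2.0]
gripper_width: 0.129
```

Run:
```python
from h import *
L=np.array([.7395,.120,.14]);T=tilt(); tgt=L-.2217*T[:,2]
plan((tgt,T))
```

```text
t 12.05 tcp [0.5696 0.083  0.3136] F [ 0.4  1.1 -2. ] grip 0.129 j [ 0.15 -0.18 -0.69  0.31 -0.23  0.24]
[0.5852 0.1478 0.2968] -> [ 8.9 66.5 14.8] [ 0.1 -0.2  0.2]
```

Emit:
{"op": "send_rows", "data": {"targets": [[[2,15,3],[0,0,0],0.0],[[5,35,8],[0,0,0],0.0],[[7,55,12],[0,0,0],0.0],[[9,66,15],[0,-0.2,0.2],0.0],[[9,66.5,15],[0,-0.2,0.2],0.0],[[9,66.5,15],[0,-0.2,0.2],0.0],[[9,66.5,15],[0,-0.2,0.2],0.0]]}}

```text
t: 12.75
tcp_pos: [0.5851, 0.1469, 0.2965]
tool_rot: [0.381, 0.083, 0.92, -0.034]
contact_force: [-0.3, 0.3, -1.7]
gripper_width: 0.13
```

Run:
```python
from h import *
L=np.array([.7395,.120,.14]);T=tilt(); tgt=L-.2217*T[:,2]
plan((tgt,T))
s=snap('scene','s5');t=snap('top','t5')
A=cv2.resize(s['color'][170:360,310:440],None,fx=3,fy=3,interpolation=cv2.INTER_CUBIC)
B=cv2.resize(t['color'][110:300,180:310],None,fx=3,fy=3,interpolation=cv2.INTER_CUBIC)
cv2.imwrite('pics/c5.png',cv2.cvtColor(np.hstack([A,B]),cv2.COLOR_RGB2BGR))
```

```text
t 12.75 tcp [0.5851 0.1469 0.2965] F [-0.3  0.3 -1.7] grip 0.13 j [ 0.3  -0.08 -0.65  0.28 -0.33  0.36]
[0.5852 0.1478 0.2968] -> [-0.1  0.9 -0.2] [ 0.  -0.  -0.1]
```

View pics/c5.png

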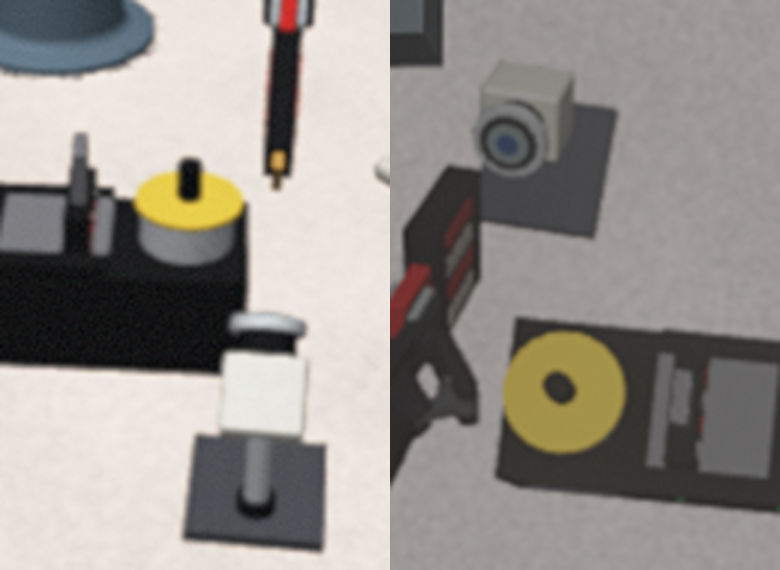

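The module is in front of the lens: brass end at about (277,165) on the left of the composite, lens at (505,142) on the right. The cap is seated and the camera stand is clear. I'll verify the module's axis and the lens pose numerically.

Run:
```python
from h import *
from scipy.optimize import least_squares
u,v=np.meshgrid(np.arange(640),np.arange(480))
# lens plane from top, averaged pre-move + now
Q=[]
for n in('top0','top4','t5'):
    d=np.load(n+'.npz');P=cloud(d); q=P[(np.hypot(u-219.5,v-157.2)<11.5)]; Q.append(q[(q[:,2]>.12)&(q[:,2]<.16)&(q[:,0]>.70)&(q[:,0]<.765)])
Q=np.vstack(Q)
s=least_squares(lambda p:Q[:,2]-(p[0]+p[1]*(Q[:,0]-.7395)+p[2]*(Q[:,1]-.12)),[.14,1,0],loss='soft_l1',f_scale=.002).x
n=np.array([-s[1],-s[2],1]);n/=np.linalg.norm(n);print('lens normal',n.round(3),'el',np.degrees(np.arcsin(n[2])).round(1),'yaw',np.degrees(np.arctan2(-n[1],-n[0])).round(1),'z at ctr',s[0].round(4))
res=abs(Q[:,2]-(s[0]+s[1]*(Q[:,0]-.7395)+s[2]*(Q[:,1]-.12)));Qi=Q[res<.006]
yaw=np.radians(-10.2);ax=-tilt()[:,2];ex=np.cross([-np.sin(yaw),np.cos(yaw),0],ax);ey=np.array([-np.sin(yaw),np.cos(yaw),0])
L=np.array([.7395,.12,.14]);c=np.c_[(Qi-L)@ex,(Qi-L)@ey]; lo,hi=np.percentile(c,[1,99],axis=0);print('lens disc centre offs (ex,ey) mm',((lo+hi)*500).round(1),'ext',((hi-lo)*1000).round(1),'axial',np.median((Qi-L)@ax)*1000)
# foot rect
d=np.load('top0.npz');P=cloud(d);c=d['color'].astype(int).mean(2)
m=(abs(P[...,2]-.012)<.006)&(c<95)&(P[...,0]>.68)&(P[...,0]<.84)&(P[...,1]>.03)&(P[...,1]<.2)
m=cv2.morphologyEx(m.astype(np.uint8),cv2.MORPH_OPEN,np.ones((3,3)))>0
print('foot',cv2.minAreaRect((P[m][:,:2]*1000).astype(np.float32)))
# module in the tool-based expected frame, origin at lens
st=readout.state();Rt=R.from_quat(st['tool_rot'],scalar_first=True).as_matrix();C0=st['tcp_pos']+.1217*Rt[:,2]
print('expected contact in lens frame',[(( C0-L)@w*1000).round(1) for w in(ex,ey,ax)])
for n in('t5','s5'):
    d=np.load(n+'.npz');P=cloud(d);q=P.reshape(-1,3)-C0
    m=np.c_[q@Rt[:,0],q@Rt[:,1],-(q@Rt[:,2])]   # module frame approx: x~tool x, y tool y, z up handle
    k=(abs(m[:,0])<.06)&(abs(m[:,1])<.03)&(m[:,2]>-.02)&(m[:,2]<.105)
    M=m[k]; print(n,len(M),(np.percentile(M,[1,10,50,90,99],axis=0)*1000).round(1).tolist())
    if n=='t5':
        F=M[(M[:,2]>.02)&(M[:,2]<.095)]; side=np.sign(np.median(F[:,1]));F=F[abs(F[:,1]-side*.011)<.006]
        co=np.linalg.lstsq(np.c_[F[:,0],F[:,2],np.ones(len(F))],F[:,1],rcond=None)[0];print('side face slopes deg (x,z)',np.degrees(co[:2]).round(2),'off',co[2]*1000)
        zb=np.arange(.02,.095,.008); w=[(z+.004,np.percentile(F[(F[:,2]>z)&(F[:,2]<z+.008),0],[2,98])) for z in zb if ((F[:,2]>z)&(F[:,2]<z+.008)).sum()>5]
        for z,a in w: print(round(z,3),(a*1000).round(1))
```

```text
lens normal [-0.681  0.089  0.727] el 46.6 yaw -7.5 z at ctr 0.141
lens disc centre offs (ex,ey) mm [ 0.6 -0.1] ext [48.5 45.3] axial 0.6358476354986952
foot ((767.4618530273438, 115.11590576171875), (99.41734313964844, 108.8641586303711), 79.71111297607422)
expected contact in lens frame [np.float64(0.2), np.float64(-0.7), np.float64(100.0)]
t5 966 [[-39.4, -12.3, 13.4], [-38.1, -11.7, 23.9], [-22.8, -10.4, 68.9], [23.6, 6.0, 99.7], [39.0, 10.8, 102.8]]
side face slopes deg (x,z) [-1.38  0.26] off -11.235948085398459
0.024 [-37.1  38.4]
0.032 [-37.   37.1]
0.04 [-37.7  39.5]
0.048 [-38.7  39.2]
0.056 [-39.   38.3]
0.064 [-38.5  37.1]
0.072 [-39.4  38. ]
0.08 [-38.6  38.6]
0.088 [-38.2  32.9]
0.096 [-37.6  31.1]
s5 558 [[-42.1, -12.3, -0.4], [-40.2, -10.1, 11.4], [-36.6, -1.0, 44.6], [-8.8, 8.2, 88.9], [34.2, 10.6, 98.9]]
```

The stand yaw is confirmed at -10.3°, and the module's axis agrees with the tool axis to within about 1°. The contacts come out at (0.2, -0.7, 100) mm in the lens frame. I'll let it settle, then check everything and hand in.

Emit:
{"op": "send_rows", "data": {"targets": [[[0,0.7,0],[0,0,0],0.0],[[0,0.7,0],[0,0,0],0.0],[[0,0.7,0],[0,0,0],0.0],[[0,0.7,0],[0,0,0],0.0]]}}

```text
t: 13.25
tcp_pos: [0.5854, 0.1476, 0.297]
tool_rot: [0.381, 0.083, 0.92, -0.033]
contact_force: [-0.6, -0.6, -2.1]
gripper_width: 0.136
```

Run:
```python
from h import *
L=np.array([.7395,.120,.14]);T=tilt(-10.3); plan((L-.2217*T[:,2],T))
d=snap('top');P=cloud(d);m=(P[...,2]>.165)&(P[...,2]<.18)&(P[...,0]<.58)&(P[...,0]>.5)&(P[...,1]<.04)&(P[...,1]>-.2)
k,l=cv2.connectedComponents(m.astype(np.uint8))
for i in range(1,k):
    if (l==i).sum()>20: print('grey handle',P[l==i].mean(0).round(4))
hsv=cv2.cvtColor(d['color'],cv2.COLOR_RGB2HSV);y=(hsv[...,0]>18)&(hsv[...,0]<34)&(hsv[...,1]>90)&(abs(P[...,2]-.13)<.02)&(P[...,1]>0)&(P[...,0]<.62)
print('cap z',np.median(P[y][:,2]));print('qd',abs(readout.state()['qd']).max())
order.job_done()
```

```text
t 13.25 tcp [0.5854 0.1476 0.297 ] F [-0.6 -0.6 -2.1] grip 0.136 j [ 0.3  -0.08 -0.64  0.28 -0.33  0.36]
[0.5853 0.148  0.2968] -> [0.3 0.4 0. ] [ 0.1 -0.  -0. ]
grey handle [ 0.5485 -0.0012  0.1744]
grey handle [ 0.5295 -0.1494  0.1748]
cap z 0.13011747571361298
qd 0.0035563430786040746
the job is handed in; nothing more can be done
```

I handed the job in at about 13.3 s, well inside the 51 s limit. The yellow cap is on the duct and released, and the red module is held up to the inspection camera.

- **Cap:** I seated the middle-sized cap on the collar. Its flange top measured 130.1 mm, against 130 mm expected. The flange looked level in both camera views; the scene camera's fit showed 0.8° of slope and the top camera's 0.3°, both about the size of the depth noise.
- **Module:** I drew the red module straight up and hold it with its contact edge facing the lens. The distance is about 100 mm and it is centred to within about 1 mm by my measurements. Its axis agrees with the tool axis to about 1°.
- **Bystanders:** both grey handles measured within about 0.2 mm of where they started. I kept clear of the phone, dish, screwdriver and earbud case but did not re-measure them. The largest force I saw between moves was about 6.5 N.

Two checks disagreed on the lens direction. The plane fit to the lens gave a yaw of -7.5° and an elevation of 46.6°, while the stand's foot gave -10.3° and the task states 45°. I trusted the foot and the stated 45° because the lens fit was noisy.

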